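Centre the owl figurine on its cake stand

ROBOT

A 6-joint arm with a two-finger parallel gripper is mounted at the origin on the work surface. World frame = base frame: x ahead of the robot, y to its left, z up, the work surface at z = 0. Lengths are in m, angles in rad, forces in N, time in s.
With the tool pointing down it reaches from about 0.3 to 0.775 m from the base axis. Payload 14.6 kg.
Tool frame: the origin (TCP) lies at the very end of the fingers, on their centre line; the grasp point (between the pads) lies 19 mm behind it; x points along the fingers, y is the direction in which the jaws open and shut, and the axes are right-handed (so a half turn about x gives the same grasp; the last joint's range is limited). The gripper opens to 94 mm and grips with 3 to 60 N. Pads are 16 mm wide; open, the fingers measure 119 mm over their backs; the gripper's body (75 mm by 177 mm) begins 78 mm behind the grasp point.
Start: joints at [1.078, 0.3, 1.521, -0, 1.321, -0.067], TCP at [0.227, 0.501, 0.181] pointing down, gripper open.
Joint ranges: [-3.03, 3.03], [-0.79, 2.21], [0.23, 2.52], [-1.04, 4.18], [0, 3.07], [-2.55, 2.55]. Speed limits (rad/s): [2.22, 2.22, 2.57, 3.14, 3.14, 3.14].

INTERFACE

Orientations are given as a 3x3 rotation matrix whose columns are the frame's x, y, z axes.
In Python, from plant import r, cams, workorder gives the robot as it stands.
- The arm moves only by the tool play_rows, never from a script. Its argument "rows" is a list of rows, each a list of 7 numbers: the turn, a rotation vector about the world's x, y, z in rad, then the shift along the world's x, y, z in m, then the finger opening in m, from 0 to 0.094. A call has 1 to 12 rows; each row is the pose to reach, as a shift and turn from the pose commanded when the call began; what a row does not reach only later rows make up. A row lasts 1/8 s, in which the tool goes at most 62.5 mm and 10.7 degrees, less where a joint would pass 70% of its speed; a pose out of reach is approached as far as the arm can. A call with a gripper value outside its range is refused whole. The fingers move at their own pace and stop on an object; "force" is the grip in N (left out, the last holds). Time passes only in rows, so rows that repeat a pose let the fingers close. It gives the time, the measured TCP pose, the force and the opening at its end, in the units of the state.
- r.get_obs(): the state, without advancing time (a new reading comes with each control period).
- cams.read_camera(name): name is "scene" or "top" or "wrist"; returns a dict with "image" (480x640x3 uint8, red, green, blue), "z_map" (480x640 float32, m along the optical axis (not along the pixel's ray), 0 where there is no reading), "K" (3x3 intrinsics, pixels), "rvec" (rotation vector, rad) and "tvec" (3), from world to camera coordinates, as OpenCV has them. Camera axes: x right, y down, z forward; pixel columns grow to the right and rows downward; lengths in m; the calibration is good to about 2 mm. A picture is of the moment at which its call begins.
- workorder.finish_job(): hands the job in, once; it reports no verdict.
The state is a dict: "time": time; "joint_pos": joint angles; "qd": joint speeds; "joint_torque": joint torques, N m; "ee_pos": TCP position; "tcp_rot": TCP orientation; "wrist_force": force on the tool from outside, world axes, zero at the start; "wrist_torque": the same for the moment, N m; "finger_gap": finger opening in m.
Only numpy, scipy, OpenCV 4.12 (cv2) and the standard library are available. Lean on these libraries where they do the work, as an engineer would, in place of code of your own. Each camera call takes 0.05 s, during which the arm holds its last target. There are 200 camera calls.

TASK

The white owl figurine stands too close to the edge of the round wooden cake stand. With light touches of the fingertips, push it to the middle of the stand, so that seen from above its round body lies inside the inlaid ring, and leave it standing there upright. It is wobbly: do not tip it over, grip it or lift it, and leave the stand and the other things on the counter where they are.

Things in the scene. Friction and masses are not known exactly. Their poses are not given: they have to be found in the camera images.
- owl: White owl figurine, round, loose, 0.1-0.2 kg, 77 mm tall. Origin: centre of its underside; z: its upright axis. Small flat foot, radius 11 mm; widest (radius 27) 15 to 21 mm up; neck radius 20 at 47 mm; head radius 20 at 56 mm. Starts upright on the stand top, 33 to 44 mm off its middle, any direction. Pushed slowly at its widest part it slides (friction 0.26-0.4) and stops with the push; pushed at the head or fast (10 cm/s) it rocks or tips.
- stand: Round wooden pedestal cake stand, loose but heavy (1.4 kg). Origin: centre of its underside, on the counter; z up. Foot radius 50 mm, slender stem, flat round top of radius 65 mm, 14 mm thick, upper face 80 mm above the counter. A thin dark ring, inner radius 36 mm, is inlaid in the top around its middle (nothing to catch on).
- stand_top (a point): The middle of the upper face of the cake stand, on its axis, 80 mm above the counter: the owl's underside belongs here.
- spice_jar: Bystander: amber glass spice jar with a steel lid, radius 21 mm, 75 mm tall, standing on the counter. Origin at the centre of its underside.
- ramekin: Bystander: white open ramekin, rim radius 40 mm, 45 mm tall, standing on the counter. Origin at the centre of its underside.
- shaker: Bystander: dark wooden salt shaker, radius 19 mm, 68 mm tall, standing on the counter beyond the stand. Origin at the centre of its underside.
Things that resemble listed ones, but are neither listed nor needed, are in the scene too. Leave any purple look-alike of the owl alone. There is more than one size of the stand; the job needs the larger.

How it is judged:
At the end, for the whole second after the job is handed in: The owl stands upright and at rest on the top of the cake stand, its axis within 9 mm of the stand's axis (its 27 mm body inside the 36 mm ring); stand and bystanders are within 15 mm of where they began (horizontal distance between owl and stand_top below 0.009 m and z of owl in the frame of stand_top between -0.004 and 0.004 m and angle between owl's own z axis and vertical below 0.08 rad and linear speed of owl below 0.01 m/s and angular speed of owl below 0.1 rad/s and distance of each of stand, spice_jar, ramekin, shaker from where it was at the start of the episode below 0.015 m and angle between stand's own z axis and vertical below 0.05 rad); the robot touches nothing.
It fails at once if the owl was tipped over (more than about 29 degrees) (angle between owl's own z axis and vertical above 0.5 rad).
It fails at once if the owl was lifted off the stand (more than 8 mm) (z of owl in the frame of stand_top above 0.008 m).
It fails at once if the owl was knocked off the stand (z of owl in the frame of stand_top below -0.012 m).
It fails at once if the owl was gripped or struck hard (more than 10 N) (contact force between the fingers and owl above 10 N).
It fails at once if the stand or a bystander was shoved (more than 15 mm) (distance of any of stand, spice_jar, ramekin, shaker from where it was at the start of the episode above 0.015 m).
It also fails if it takes over 45 s, if anything falls off the work surface, if the arm or the gripper's body presses on something with over 40 N, if the wrist force passes 120 N, or if a joint passes its speed limit or range.

## Working session

There is one attempt and no reset: what is moved stays moved. The work goes in short steps, Python scripts to look and compute and a tool call to move; the robot and the scene stay as the last step left them, time stands still between calls to the robot, and variables do not carry over. Pictures are saved under pics/ and viewed, about 8 in all and at most 12, crops included, and the job is handed in when it is done.

Besides the shell and the picture viewer there is one more tool, called after "Request:" by a JSON object that holds its "name" and its "arguments", one argument or row to a line. play_rows: Moves the arm, as the interface text tells. Its arguments: {"type":"object","properties":{"rows":{"type":"array"},"force":{"type":"number"}},"required":["rows"]}

```bash
mkdir -p pics; ls; cat > h.py <<'E'
import numpy as np, cv2
from plant import r, cams, workorder
def cam(n,fn=None):
    c=cams.read_camera(n)
    if fn: cv2.imwrite(fn,c["image"][:,:,::-1])
    c["R"]=cv2.Rodrigues(np.array(c["rvec"],float))[0]; c["t"]=np.array(c["tvec"],float).ravel()
    return c
def ray(c,u,v,z):
    d=c["R"].T@np.linalg.inv(c["K"])@np.array([u,v,1.]); o=-c["R"].T@c["t"]
    return o+d*(z-o[2])/d[2]
def cloud(c):
    v,u=np.mgrid[0:480,0:640]; Z=c["z_map"]
    p=np.stack([u,v,np.ones_like(u)],-1)@np.linalg.inv(c["K"]).T*Z[...,None]
    P=(p-c["t"])@c["R"]; P[Z==0]=np.nan
    return P
E
python3 - <<'E'
from h import *
a=cam("scene");b=cam("top")
cv2.imwrite("pics/a.png",cv2.resize(np.hstack([a["image"],b["image"]])[:,:,::-1],(800,300),interpolation=cv2.INTER_AREA))
cv2.imwrite("pics/top.png",b["image"][:,:,::-1])
for c in(a,b): print(-c["R"].T@c["t"], c["K"][0,0])
o=r.get_obs();print(o["time"],o["ee_pos"],o["tcp_rot"],o["finger_gap"])
E
```

```text
pics
[ 1.15685028 -0.069246    0.87882258] 559.8008901649941
[0.55313878 0.00362041 1.27547561] 597.827221141555
0.1 [0.22705052 0.50067446 0.18073621] [[-4.86716794e-04  4.13016680e-01  9.10723331e-01]
 [-9.21106651e-04  9.10722867e-01 -4.13016962e-01]
 [-9.99999457e-01 -1.03989561e-03 -6.28317028e-05]] 0.09398179825535118
```

View pics/a.png

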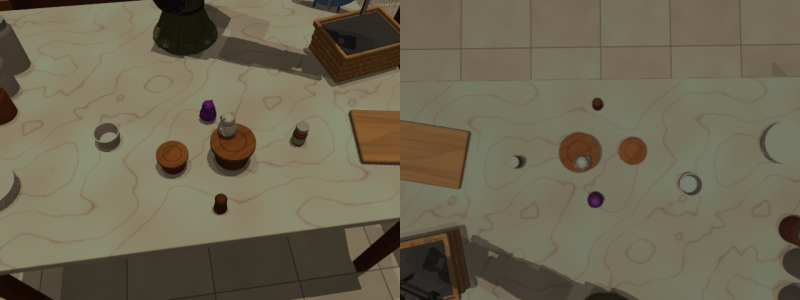

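View pics/top.png

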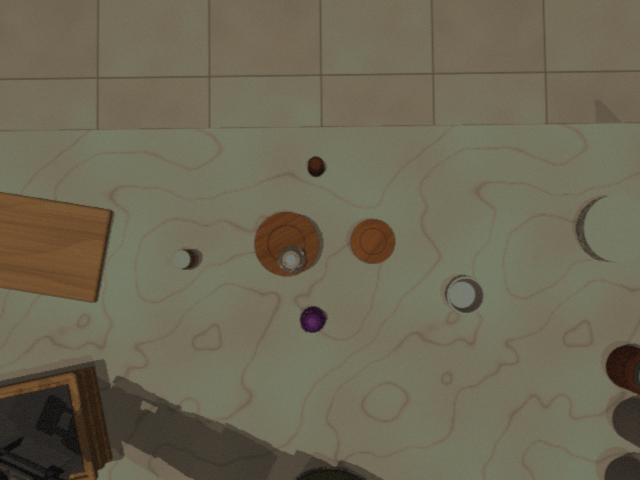

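The top view has image up = +x and image left = +y. The large stand is at about (287,244), with the owl on its robot side at about (291,259). The purple look-alike is at (313,320), the small stand at (373,241), and the jar, ramekin and shaker are further out. Next I'll measure the positions from the depth map.

```bash
cat >> h.py <<'E'
def fitc(p):
    A=np.c_[2*p,np.ones(len(p))]; s=np.linalg.lstsq(A,(p**2).sum(1),rcond=None)[0]
    return s[:2],np.sqrt(s[2]+s[:2]@s[:2])
E
python3 - <<'E'
from h import *
b=cam("top");im=b["image"];P=cloud(b)
print(P[244,275],P[259,291],P[300,250])
hsv=cv2.cvtColor(im,cv2.COLOR_RGB2HSV)
# stand disc: brown pixels
m=((hsv[...,0]<14)&(hsv[...,1]>110)).astype(np.uint8); 
w=np.zeros_like(m); w[205:285,245:330]=1; m*=w
ct=max(cv2.findContours(m,0,1)[0],key=cv2.contourArea)
h=cv2.convexHull(ct)[:,0].astype(float)
q=np.array([ray(b,u,v,.08)[:2] for u,v in h]);print("stand col",fitc(q))
d=np.where((np.abs(P[...,2]-.08)<.004)&(w>0),1,0).astype(np.uint8)
ct=max(cv2.findContours(d,0,1)[0],key=cv2.contourArea);h=cv2.convexHull(ct)[:,0]
print("stand depth",fitc(np.array([ray(b,u,v,.08)[:2] for u,v in h])))
for lo in(.09,.115,.14):
    k=(P[...,2]>lo)&(P[...,2]<.2)&(w>0); 
    ct=max(cv2.findContours(k.astype(np.uint8),0,1)[0],key=cv2.contourArea)
    (u,v),rr=cv2.minEnclosingCircle(ct); print(lo,k.sum(),u,v,rr,ray(b,u,v,.1)[:2],ray(b,u,v,.136)[:2],np.nanmax(P[...,2][k]))
# bright owl
s=(hsv[...,1]<90)&(w>0)
cv2.imwrite("pics/c.png",cv2.resize(im[200:340,160:500,::-1],(800,330),interpolation=2))
for n,(u,v) in dict(purple=(313,320),small=(373,241),jar=(182,259),ram=(462,294),shak=(316,166)).items():
    z=np.nanmax(P[v-4:v+5,u-4:u+5,2]); print(n,z,ray(b,u,v,z))
E
```

```text
[0.59445358 0.10210616 0.07905191] [0.56342153 0.06621792 0.15203795] [0.47865231 0.16242334 0.00184437]
stand col (array([0.59534848, 0.07922947]), np.float64(0.06392248738292731))
stand depth (array([0.59479716, 0.07897635]), np.float64(0.0644839197579539))
0.09 601 292.0 259.0 14.4223051071167 [0.56387747 0.06715108] [0.56354859 0.06520539] 0.1610577685804391
0.115 496 292.0 260.0 13.89254379272461 [0.56191314 0.06716716] [0.56164442 0.06522099] 0.1610577685804391
0.14 324 291.8144226074219 260.18994140625 10.874958038330078 [0.56154384 0.0675351 ] [0.56128643 0.06557765] 0.1610577685804391
purple 0.07816618180951543 [0.44216959 0.02746705 0.07816618]
small 0.06393273497491352 [ 0.59896589 -0.0954214   0.06393273]
jar 0.08172212428507332 [0.56632163 0.2880911  0.08172212]
ram 0.014252904742260866 [ 0.48753448 -0.28461592  0.0142529 ]
shak 0.07325118702913873 [0.75172606 0.01846589 0.07325119]
```

View pics/c.png

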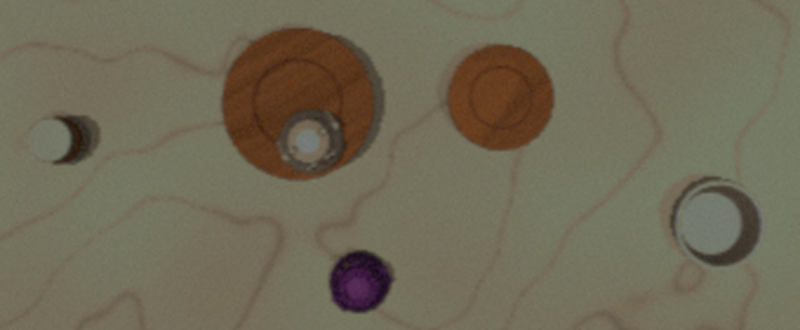

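Request:
{"name": "play_rows", "arguments": {
  "rows": [
    [0,0,0.05,0.02,-0.03,0.02,0.03],
    [0,0,0.12,0.045,-0.07,0.03,0.03],
    [0,0,0.19,0.07,-0.11,0.04,0.03],
    [0,0,0.27,0.095,-0.152,0.04,0.03],
    [0,0,0.35,0.122,-0.195,0.04,0.03],
    [0,0,0.43,0.15,-0.24,0.04,0.03],
    [0,0,0.51,0.177,-0.283,0.04,0.03],
    [0,0,0.59,0.204,-0.326,0.04,0.03],
    [0,0,0.66,0.23,-0.368,0.03,0.03],
    [0,0,0.72,0.254,-0.406,0.02,0.03],
    [0,0,0.77,0.272,-0.435,0.01,0.03],
    [0,0,0.795,0.284,-0.454,0,0.03]
  ]
}}

```text
time: 1.65
ee_pos: [0.5116, 0.0454, 0.1806]
tcp_rot: [[-0.001, -0.361, 0.933], [-0.0, 0.933, 0.361], [-1.0, 0.0, -0.001]]
wrist_force: [-0.0, -0.5, -0.1]
finger_gap: 0.0296
```

```bash
python3 - <<'E'
from h import *
o=r.get_obs();print(o["time"],o["ee_pos"],np.round(o["tcp_rot"],3),o["finger_gap"],o["wrist_force"])
w=cam("wrist","pics/w.png");s=cam("scene","pics/s.png")
C=np.array([0.595,.079,.08])
for c in(w,s):
  for p in (C,[.5625,.0665,.1],o["ee_pos"]):
    q=c["K"]@(c["R"]@np.array(p)+c["t"]);print(q[:2]/q[2])
cv2.imwrite("pics/ws.png",np.hstack([cv2.resize(w["image"],(400,300)),cv2.resize(s["image"][120:320,260:460],(300,300))])[:,:,::-1])
E
```

```text
1.65 [0.5116397  0.04544799 0.18061581] [[-0.001 -0.361  0.933]
 [-0.     0.933  0.361]
 [-1.     0.    -0.001]] 0.029624962040295258 [-0.02480868 -0.53819877 -0.05560393]
[324.21816258 320.94895668]
[324.45853186 297.73156216]
[323.29585299 273.81071517]
[372.10073371 225.58217636]
[362.53033734 204.87521506]
[347.36222817 153.18764976]
```

View pics/ws.png

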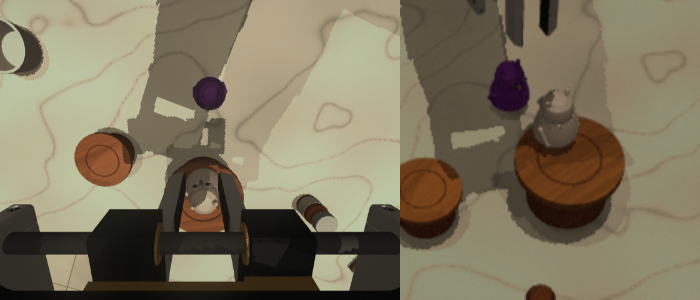

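The owl and the stand centre both line up laterally with the finger centre line (wrist crop, about x=202–203). Next I'll descend to belt height and approach.

Request:
{"name": "play_rows", "arguments": {
  "rows": [
    [0,0,0,0,0.0004,-0.01,0.03],
    [0,0,0,0,0.0008,-0.028,0.03],
    [0,0,0,0,0.0008,-0.048,0.03],
    [0,0,0,0,0.0008,-0.067,0.03],
    [0,0,0,0,0.0008,-0.08,0.03],
    [0,0,0,0,0.0008,-0.087,0.03],
    [0,0,0,0,0.0008,-0.0875,0.03],
    [0,0,0,0.003,0.002,-0.0875,0.03],
    [0,0,0,0.007,0.0035,-0.0875,0.03],
    [0,0,0,0.011,0.005,-0.0875,0.03],
    [0,0,0,0.014,0.006,-0.0875,0.03],
    [0,0,0,0.016,0.007,-0.0875,0.03]
  ]
}}

```text
time: 3.25
ee_pos: [0.5274, 0.0539, 0.0937]
tcp_rot: [[-0.0, -0.361, 0.933], [-0.0, 0.933, 0.361], [-1.0, -0.0, -0.0]]
wrist_force: [-0.1, -1.3, 0.0]
finger_gap: 0.0301
```

```bash
python3 - <<'E'
from h import *
o=r.get_obs();print(o["time"],o["ee_pos"],o["finger_gap"],o["wrist_force"])
w=cam("wrist");s=cam("scene")
cv2.imwrite("pics/ws2.png",np.hstack([cv2.resize(w["image"][180:480,120:520],(400,300)),cv2.resize(s["image"][150:290,290:430],(400,400))[:300]])[:,:,::-1])
P=cloud(s);k=(P[...,2]>.09)&(P[...,2]<.11)&(np.hypot(P[...,0]-.5625,P[...,1]-.0665)<.035)
print(k.sum(),fitc(P[k][:,:2]))
E
```

```text
3.25 [0.52737695 0.05394271 0.09373202] 0.030138264492924824 [-0.12898716 -1.30042031  0.01512749]
189 (array([0.56133989, 0.0677086 ]), np.float64(0.025977596944760758))
```

View pics/ws2.png

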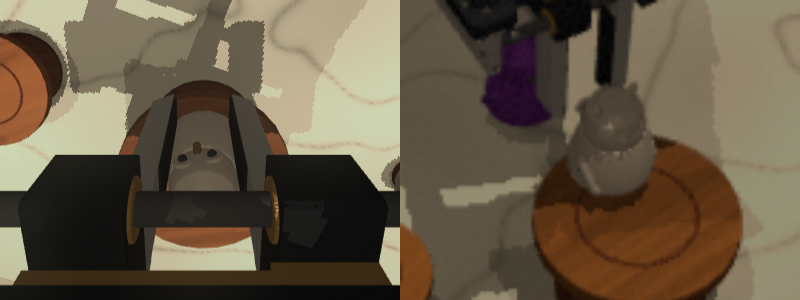

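The owl stands upright with the fingers just behind it. The scene depth fit puts it at (0.561,0.068), radius 26 mm, within 1 mm of the centre line, so I'll push slowly.

Request:
{"name": "play_rows", "arguments": {
  "rows": [
    [0,0,0,0.0015,0.0005,0,0.03],
    [0,0,0,0.003,0.001,0,0.03],
    [0,0,0,0.0045,0.0016,0,0.03],
    [0,0,0,0.006,0.0021,0,0.03],
    [0,0,0,0.0075,0.0027,0,0.03],
    [0,0,0,0.009,0.0032,0,0.03],
    [0,0,0,0.0105,0.0038,0,0.03],
    [0,0,0,0.012,0.0043,0,0.03],
    [0,0,0,0.0135,0.0048,0,0.03],
    [0,0,0,0.015,0.0054,0,0.03],
    [0,0,0,0.016,0.0057,0,0.03],
    [0,0,0,0.0165,0.0059,0,0.03]
  ]
}}

```text
time: 4.85
ee_pos: [0.5437, 0.0598, 0.0938]
tcp_rot: [[-0.0, -0.361, 0.933], [-0.0, 0.933, 0.361], [-1.0, -0.0, -0.0]]
wrist_force: [-0.1, -0.4, 0.7]
finger_gap: 0.03
```

```bash
cat > m.py <<'E'
from h import *
o=r.get_obs();print(o["time"],o["ee_pos"],o["finger_gap"],o["wrist_force"])
s=cam("scene");P=cloud(s);H=s["image"]
near=np.hypot(P[...,0]-.58,P[...,1]-.073)<.07
hsv=cv2.cvtColor(H,cv2.COLOR_RGB2HSV); lum=hsv[...,2]; print(end="")
c=np.array([.575,.07])
a=o["ee_pos"][:2]+.0304*np.array([.933,.361])
print("expected from tcp",a)
for lo,hi in((.09,.106),(.128,.142)):
    k=(P[...,2]>lo)&(P[...,2]<hi)&(np.hypot(P[...,0]-a[0],P[...,1]-a[1])<.03)&(hsv[...,1]<90)
    k&=((P[...,:2]-a)@[.933,.361])>-.012
    print(lo,k.sum(),fitc(P[k][:,:2]))
k=(np.abs(P[...,2]-.08)<.004)&(np.hypot(P[...,0]-.595,P[...,1]-.079)<.09)&(hsv[...,0]<15)&(hsv[...,1]>100)
h=cv2.convexHull(max(cv2.findContours(k.astype(np.uint8),0,1)[0],key=cv2.contourArea))[:,0]
print("stand",fitc(np.array([ray(s,u,v,.08)[:2] for u,v in h])))
E
python3 m.py
```

```text
4.85 [0.54371628 0.05978353 0.09375111] 0.030017789857831285 [-0.11547927 -0.4070351   0.70994814]
expected from tcp [0.57207948 0.07075793]
0.09 114 (array([0.56579723, 0.06823182]), np.float64(0.02631353369584392))
0.128 117 (array([0.56756133, 0.06867369]), np.float64(0.01794684143824796))
stand (array([0.59573763, 0.0797515 ]), np.float64(0.0648047969036529))
```

```bash
python3 - <<'E'
from h import *
s=cam("scene");t=cam("top");w=cam("wrist")
cv2.imwrite("pics/p4.png",np.hstack([cv2.resize(s["image"][150:270,300:420],(400,400),interpolation=2),cv2.resize(w["image"][200:480,180:460],(400,400))])[:,:,::-1])
E
```

```text
(no output)
```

View pics/p4.png

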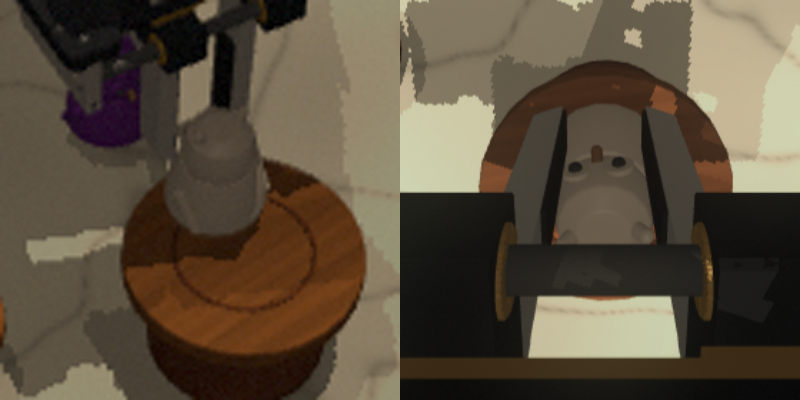

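The owl is still upright. Both fits agree that it is nested about 24 mm ahead of the TCP, so the fingertips taper. About 31 mm remains.

Request:
{"name": "play_rows", "arguments": {
  "rows": [
    [0,0,0,0.0012,0.0004,0,0.03],
    [0,0,0,0.003,0.0011,0,0.03],
    [0,0,0,0.0048,0.0018,0,0.03],
    [0,0,0,0.0066,0.0025,0,0.03],
    [0,0,0,0.0084,0.0031,0,0.03],
    [0,0,0,0.0102,0.0038,0,0.03],
    [0,0,0,0.012,0.0045,0,0.03],
    [0,0,0,0.0138,0.0052,0,0.03],
    [0,0,0,0.0156,0.0058,0,0.03],
    [0,0,0,0.0172,0.0064,0,0.03],
    [0,0,0,0.0184,0.0069,0,0.03],
    [0,0,0,0.019,0.0071,0,0.03]
  ]
}}

```text
time: 6.55
ee_pos: [0.5627, 0.0669, 0.0937]
tcp_rot: [[-0.0, -0.361, 0.933], [-0.0, 0.933, 0.361], [-1.0, 0.0, -0.0]]
wrist_force: [-1.5, -0.4, 1.5]
finger_gap: 0.0301
```

```bash
sed -i 's/.0304/.0236/' m.py; python3 m.py
```

```text
6.55 [0.56271557 0.066909   0.09370097] 0.03013044031685028 [-1.50964037 -0.4154562   1.54486969]
expected from tcp [0.58473437 0.0754286 ]
0.09 118 (array([0.58486873, 0.07545175]), np.float64(0.026303544118873045))
0.128 129 (array([0.58619048, 0.07552123]), np.float64(0.01819842698108641))
stand (array([0.59583633, 0.07945338]), np.float64(0.06472009097003106))
```

Request:
{"name": "play_rows", "arguments": {
  "rows": [
    [0,0,0,0.001,0.0004,0,0.03],
    [0,0,0,0.0025,0.0009,0,0.03],
    [0,0,0,0.004,0.0015,0,0.03],
    [0,0,0,0.0055,0.002,0,0.03],
    [0,0,0,0.007,0.0026,0,0.03],
    [0,0,0,0.0083,0.0031,0,0.03],
    [0,0,0,0.0094,0.0035,0,0.03],
    [0,0,0,0.01,0.0037,0,0.03],
    [0,0,0,0.01,0.0037,0,0.03],
    [0,0,0,0.009,0.0033,0,0.03],
    [0,0,0,0.0072,0.0027,0,0.03],
    [0,0,0,0.0045,0.0017,0,0.03]
  ]
}}

```text
time: 8.1
ee_pos: [0.567, 0.0685, 0.0937]
tcp_rot: [[-0.0, -0.361, 0.933], [0.0, 0.933, 0.361], [-1.0, 0.0, -0.0]]
wrist_force: [0.1, 0.5, -0.1]
finger_gap: 0.0298
```

Request:
{"name": "play_rows", "arguments": {
  "rows": [
    [0,0,0,-0.004,-0.0015,0,0.03],
    [0,0,0,-0.011,-0.004,0,0.03],
    [0,0,0,-0.02,-0.0075,0,0.03],
    [0,0,0,-0.03,-0.011,0,0.03],
    [0,0,0,-0.04,-0.015,0.005,0.03],
    [0,0,0,-0.05,-0.019,0.03,0.03],
    [0,0,0,-0.06,-0.022,0.065,0.03],
    [0,0,0,-0.075,-0.028,0.1,0.03],
    [0,0,0,-0.095,-0.035,0.13,0.03],
    [0,0,0,-0.12,-0.045,0.14,0.03],
    [0,0,0,-0.14,-0.053,0.14,0.03],
    [0,0,0,-0.15,-0.057,0.14,0.03]
  ]
}}

```text
time: 9.6
ee_pos: [0.4163, 0.0112, 0.2342]
tcp_rot: [[0.001, -0.36, 0.933], [-0.0, 0.933, 0.36], [-1.0, -0.0, 0.001]]
wrist_force: [-0.1, -0.2, 0.1]
finger_gap: 0.0298
```

```bash
sed -i 's/^a=.*/a=np.array([.594,.079])/' m.py; python3 m.py; python3 - <<'E'
from h import *
b=cam("top");P=cloud(b);hsv=cv2.cvtColor(b["image"],cv2.COLOR_RGB2HSV)
w=np.zeros(P.shape[:2],bool);w[205:285,245:330]=1
k=(P[...,2]>.115)&(P[...,2]<.2)&w
(u,v),rr=cv2.minEnclosingCircle(max(cv2.findContours(k.astype(np.uint8),0,1)[0],key=cv2.contourArea));print("owl top",u,v,rr,ray(b,u,v,.11))
s=cam("scene")
cv2.imwrite("pics/p5.png",np.hstack([cv2.resize(s["image"][150:270,300:420],(400,400),interpolation=2),cv2.resize(b["image"][190:290,240:340],(400,400),interpolation=2)])[:,:,::-1])
E
```

```text
9.6 [0.41626306 0.01121741 0.23419785] 0.029810178509051627 [-0.12306181 -0.15963511  0.06790142]
expected from tcp [0.594 0.079]
0.09 115 (array([0.594826  , 0.07913246]), np.float64(0.026188958130131022))
0.128 132 (array([0.59530086, 0.07901697]), np.float64(0.018171419898479726))
stand (array([0.59540914, 0.07937387]), np.float64(0.06486667797545723))
owl top 286.0 243.0 13.89254379272461 [0.59511111 0.07806765 0.11      ]
```

View pics/p5.png

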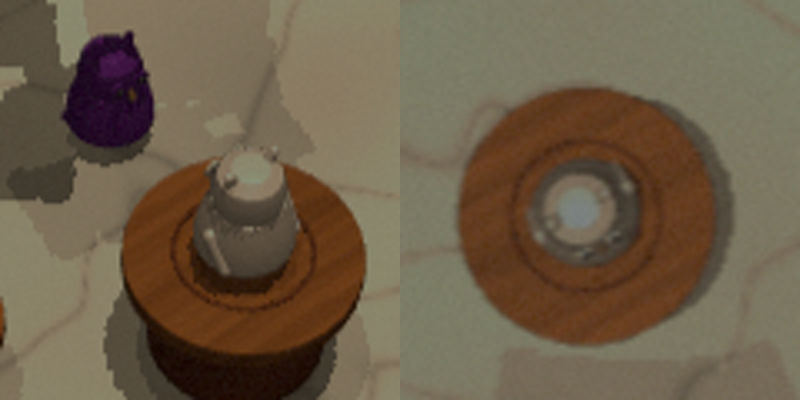

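The owl stands upright inside the ring in both views, and the arm is clear. I'll hand the job in.

```bash
python3 -c "
from plant import workorder; print(workorder.finish_job())"
```

```text
the job is handed in; nothing more can be done
None
```

I pushed the owl about 34 mm to the middle of the stand, and it was standing upright inside the ring when I handed the job in. I used both fingertips, 30 mm apart, at its widest part and at about 12–15 mm/s. Then I backed straight off and raised the arm clear. The job was at 9.6 s on the robot's clock when the arm stopped.

**Owl position:** the scene camera puts it at (0.595, 0.079) and the top camera at (0.595, 0.078). The stand's axis measures (0.595, 0.079), so the owl is within about 1–2 mm of it; the limit is 9 mm.

**Other things:** the stand's measured centre stayed within 1 mm of its start. I did not re-measure the bystanders, but the fingers never came near them.

**Forces:** the wrist readings I took stayed at or below about 2.2 N. The force on the owl was not measured directly.

**One disagreement:** the owl sat about 24 mm ahead of the fingertips at contact, not the 30 mm I had worked out from the pad width. I corrected for this from the images partway through the push.

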